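File the rim of a blank

ROBOT

A 6-joint arm with a two-finger parallel gripper is mounted at the origin on the work surface. World frame = base frame: x ahead of the robot, y to its left, z up, the work surface at z = 0. Lengths are in m, angles in rad, forces in N, time in s.
With the tool pointing down it reaches from about 0.225 to 0.875 m from the base axis. Payload 3.4 kg.
Tool frame: the origin (TCP) lies at the very end of the fingers, on their centre line; the grasp point (between the pads) lies 19 mm behind it; x points along the fingers, z is the direction in which the jaws open and shut, and the axes are right-handed (so a half turn about x gives the same grasp; the last joint's range is limited). The gripper opens to 85 mm and grips with 20 to 120 N. Pads are 22 mm wide; open, the fingers measure 114 mm over their backs; the gripper's body (76 mm by 85 mm) begins 54 mm behind the grasp point. The pads swing forward as they close: fully open they stand 13 mm farther back than shut.
Start: joints at [-1.283, 0.276, 1.505, -0, 1.361, -0.121], TCP at [0.229, -0.528, 0.231] pointing down, gripper open.
Joint ranges: [-2.89, 2.89], [-0.75, 2.08], [0.22, 2.7], [-1.18, 4.32], [0.11, 2.71], [-2.7, 2.7]. Speed limits (rad/s): [2.57, 2.57, 3.14, 3.14, 3.14, 3.14].

INTERFACE

Orientations are given as a unit quaternion [w, x, y, z].
In Python, from rig import manip, viewer, finder gives the robot as it stands.
- The arm moves only by the tool move_arm, never from a script. Its argument "rows" is a list of rows, each a list of 3 entries, a list of its own where there are three numbers: the shift along the tool's x, y, z in mm, then the turn about the tool's x in rad, then the finger opening in mm, from 0 to 85.4. A call has 1 to 8 rows; each row is the pose to reach, as a shift and turn from the pose measured when the call began, along the tool's axes at that moment; what a row does not reach only later rows make up. A row lasts 1/12 s, in which the tool goes at most 41.7 mm and 7.16 degrees, less where a joint would pass 70% of its speed; a pose out of reach is approached as far as the arm can. A call with a gripper value outside its range is refused whole. The fingers move at their own pace and stop on an object; "force" is the grip in N (left out, the last holds). Time passes only in rows, so rows that repeat a pose let the fingers close. It gives the time, the measured TCP pose, the force and the opening at its end, in the units of the state.
- manip.get_state(): the state, without advancing time (a new reading comes with each control period).
- viewer.get_image(name): name is "side" or "top"; returns the picture (384x512x3 uint8, red, green, blue); there is no depth.
- viewer.get_calibration(name): a dict with "mtx" (3x3 intrinsics, pixels), "R" (3x3) and "t" (3): a world point X has camera coordinates R X + t. Camera axes: x right, y down, z forward; pixel columns grow to the right and rows downward; lengths in m; the calibration is good to about 2 mm. A picture is of the moment at which its call begins. get_calibration takes no time and is no camera call.
- manip.sign_off(): hands the job in, once; it reports no verdict.
Trained networks look in the newest picture that a camera, given by its name, has taken for a name from the list of things; names that differ only in an ending like _2 or _b are one class to them, and where a whole thing is asked for, a point or a joint stands for the part that bears it (a point fixed in the world has none). Each returns a list of dicts, best first, with "score" (0 to 1); they miss things now and then, are a little off and sometimes report something else, mostly with a low value. They report only what shows in the picture. A call takes as long as a camera call. They do not tell look-alikes from the thing itself.
- finder.look_for(target, camera): "centre" ([column, row] in pixels, amid what is visible of it).
- finder.trace(target, camera): "mask" (384x512 bool, what is visible of it) and "centre" ([column, row] in pixels, amid what is visible of it).
The state is a dict: "clock": time; "qpos": joint angles; "qd": joint speeds; "effort": joint torques, N m; "position": TCP position; "ee_rot": TCP orientation; "contact_force": force on the tool from outside, world axes, zero at the start; "moment": the same for the moment, N m; "width": finger opening in m.
Only numpy, scipy, OpenCV 4.12 (cv2) and the standard library are available. Lean on these libraries where they do the work, as an engineer would, in place of code of your own. Each camera call takes 0.05 s, during which the arm holds its last target.

TASK

Take the file by its wooden grip and push it flat across the top of the steel blank's rim in two or more forward strokes (towards the red pointer's side of the green stand), pressing down at about 10 N, never over 25 N with the drag included, and lifting it clear for every return so that the blank is not dragged backwards. The blank creeps round under the file: stop when its yellow stripe has come over the top and stands at the red pointer; never turn it with the gripper. Then lay the file flat, teeth down, on the middle of its wooden board and let go, leaving the spanner, oil bottle and brass bush alone.

Things in the scene. Friction and masses are not known exactly. Their poses are not given: they have to be found in the camera images.
- stand: Green filing stand, fixed: base plate 170 x 120 x 14 mm, origin at the centre of its underside on the bench, z up. Its +x axis is the forward stroke direction. A grey head on it (two cheeks, outer faces at y = -28 and +28 mm, tops 115 to 135 mm above the bench) carries the blank on an axle along y. The head is rubber-sprung: it gives about 1 mm per 8 N of downward load.
- rim_top (a point): The blank is a plain steel disc, 110 mm across, 16 mm thick, upright, a 10 mm yellow stripe across its rim. Point fixed on the stand, 160 mm above the bench: the top of the blank's rim, mid-width, were the head at its middle height. The head is set anew each time, up to 10 mm higher or lower, which is not measured: find the rim by feel. Axes as the stand's.
- pointer (a point): Tip of the red pointer wire (6 mm thick) at the middle head height, 133 mm above the bench, 51 mm forward of the axle: it points at the rim 60 degrees forward of its top. The wire rides on the head and rises at x = +80 mm of the stand, up to 153 mm above the bench.
- blank (a joint): Turn (rad) of the blank: 0 with its yellow stripe exactly at the red pointer, negative before (starts between -2.8 and -2.3); grows as the rim's top is pushed forward (stand +x), no stop near 0. The axle is stiffly damped (about 0.4 N m per rad/s and 0.05 N m dry drag): it turns only while the file drags it, the harder the faster, while a quick file slips. It stays where it is left.
- file: Loose flat file in a holder, 0.35 kg, origin at the centre of its underside. Blade 130 mm (along its x) x 30 x 6 mm, teeth underneath; aluminium holder above it, 124 x 34 mm, its top 15 mm above the underside; on that a wooden grip 90 mm (x) x 26 mm (y) x 45 mm high, its top 60 mm above the underside. Both ends are alike: either may lead.
- file_grip (a point): Centre of the file's wooden grip, 38 mm above the file's underside; axes as the file's. The grip is 26 mm wide along y.
- board_mid (a point): Middle of the upper face of the file's wooden board (240 mm along x x 130 x 12 mm high, fixed); 12 mm above the bench. The file starts on it, and goes back there.
- spanner: Loose spanner, 160 mm, lying on the bench: bystander. Origin at the middle of its underside.
- oil: Blue oil bottle with red cap, 52 mm across, 130 mm high, standing: bystander. Origin at the centre of its base.
- bush: Brass bush, 52 mm across, 35 mm high, standing: bystander. Origin at the centre of its base.
Things that resemble listed ones, but are neither listed nor needed, are in the scene too. What is shaped like the file but turquoise is not meant. Leave any pink look-alike of the stand alone.

How it is judged:
On the way, in this order (a step that is already met when the one before it is completed fails the run):
1. the file is lifted off its board (height (world z) of file above 0.06 m), for 0.1 s.
2. first stroke: the file bears on the rim and drives the blank forward (contact force between file and blank above 2 N and velocity of joint blank above 0.1 rad/s), for 0.05 s.
3. the file is lifted clear of the rim for the return (contact force between file and blank below 0.1 N and z of file in the frame of rim_top above -0.007 m), for 0.1 s.
4. a further forward stroke drives the blank on (all of step 2), for 0.05 s.
At the end, for the whole second after the job is handed in: The yellow stripe stands at the red pointer within 0.2 rad either way (about 11 mm along the rim); the file lies flat (within 0.1 rad), teeth down and still on its board, its centre within 35 mm of the board's middle (value of joint blank between -0.2 and 0.2 rad and horizontal distance between file and board_mid below 0.035 m and height (world z) of file between 0.008 and 0.018 m and angle between file's own z axis and vertical below 0.1 rad and linear speed of file below 0.02 m/s and velocity of joint blank below 0.05 rad/s); the robot touches nothing.
It fails at once if the blank is turned backwards (a return stroke dragged over the rim) (velocity of joint blank below -0.4 rad/s).
It fails at once if the file is pressed on the blank with more than 25 N (contact force between file and blank above 25 N).
It fails at once if the blank is turned by hand: gripper or arm touches it (contact force between any of the fingers, the arm and blank above 1 N).
It fails at once if a bystander is moved more than 20 mm (distance of any of spanner, oil, bush from where it was at the start of the episode above 0.02 m).
It also fails if it takes over 72 s, if anything falls off the work surface, if the arm or the gripper's body presses on something with over 40 N, if the wrist force passes 120 N, or if a joint passes its speed limit or range.

## Working session

There is one attempt and no reset: what is moved stays moved. The work goes in short steps, Python scripts to look and compute and a tool call to move; the robot and the scene stay as the last step left them, time stands still between calls to the robot, and variables do not carry over. Pictures are saved under pics/ and viewed, and the job is handed in when it is done.

Besides the shell and the picture viewer there is one more tool, called after "Call:" as name(argument=value, ...), one argument or row to a line, values as JSON. move_arm: Moves the arm, as the interface text tells. Its arguments: {"type":"object","properties":{"rows":{"type":"array"},"force":{"type":"number"}},"required":["rows"]}

```bash
ls; mkdir -p pics
cat > h.py <<'E'
import numpy as np, cv2, json
from rig import manip, viewer, finder
def snap(n,f):
    im=viewer.get_image(n); cv2.imwrite('pics/'+f,im[:,:,::-1]); return im
def ray(n,px):
    c=viewer.get_calibration(n);K=np.array(c['mtx']);R=np.array(c['R']);t=np.array(c['t'])
    d=R.T@np.linalg.inv(K)@np.array([px[0],px[1],1.]);o=-R.T@t
    return o,d/np.linalg.norm(d)
def onz(n,px,z):
    o,d=ray(n,px);return o+d*(z-o[2])/d[2]
def proj(n,X):
    c=viewer.get_calibration(n);p=np.array(c['R'])@np.array(X)+np.array(c['t']);q=np.array(c['mtx'])@p;return q[:2]/q[2]
E
python3 - <<'E'
from h import *
snap('side','s0.png');snap('top','t0.png')
for n in('side','top'):
    c=viewer.get_calibration(n);print(n,np.round(c['mtx'],1).tolist(),(-np.array(c['R']).T@c['t']).round(3), np.round(c['R'],3).tolist())
for n in('side','top'):
    for o in('file','stand','board_mid','spanner','oil','bush','blank'):
        try: print(n,o,[(np.round(r['centre'],1).tolist(),round(r['score'],2)) for r in finder.look_for(o,n)])
        except Exception as e: print(n,o,e)
print(manip.get_state())
E
```

```text
pics
side [[381.6, 0.0, 248.3], [0.0, 381.6, 190.5], [0.0, 0.0, 1.0]] [0.302 0.57  0.901] [[-0.916, -0.4, -0.0], [-0.309, 0.707, -0.637], [0.255, -0.583, -0.771]]
top [[368.3, 0.0, 251.8], [0.0, 368.3, 187.5], [0.0, 0.0, 1.0]] [ 0.437 -0.027  1.127] [[-0.024, -1.0, -0.006], [-0.995, 0.025, -0.1], [0.1, 0.003, -0.995]]
side file [([181.1, 360.4], 0.79), ([241.2, 289.2], 0.78), ([140.0, 271.1], 0.69)]
side stand [([274.5, 162.8], 0.62), ([341.6, 134.0], 0.62)]
side board_mid [([226.7, 298.4], 0.56)]
side spanner [([304.6, 250.2], 0.85)]
side oil [([202.3, 205.8], 0.88)]
side bush [([244.8, 220.6], 0.63)]
side blank [([339.8, 113.1], 0.75), ([283.0, 141.7], 0.73)]
top file [([175.9, 207.6], 0.87), ([158.0, 128.6], 0.87), ([106.7, 195.1], 0.64)]
top stand [([318.7, 181.5], 0.88), ([385.2, 229.9], 0.77)]
top board_mid [([168.2, 206.9], 0.74)]
top spanner [([236.3, 248.6], 0.53)]
top oil [([231.4, 141.7], 0.88)]
top bush [([232.5, 180.7], 0.69), ([325.9, 176.6], 0.54)]
top blank [([325.2, 177.2], 0.69), ([399.0, 231.3], 0.61)]
{'clock': 0.8, 'qpos': array([-1.28302452e+00,  2.75856403e-01,  1.50485326e+00,  1.59324732e-05,
        1.36072810e+00, -1.21021454e-01]), 'qd': array([ 0.00057802, -0.00020521, -0.00023047, -0.0020262 , -0.00173315,
       -0.00222732]), 'effort': array([-1.32489415e-03, -4.16597736e+01, -2.46089244e+01, -3.16186151e-04,
        2.81962011e-04,  2.40987369e-06]), 'position': array([ 0.2285651 , -0.52766694,  0.23137156]), 'ee_rot': array([ 0.59112474,  0.38807344,  0.59103399, -0.38813576]), 'contact_force': array([ 0.32738614, -0.39441212,  0.73598276]), 'moment': array([ 0.00737389, -0.00896819,  0.00064004]), 'width': 0.08531799851601597}
```

View pics/s0.png

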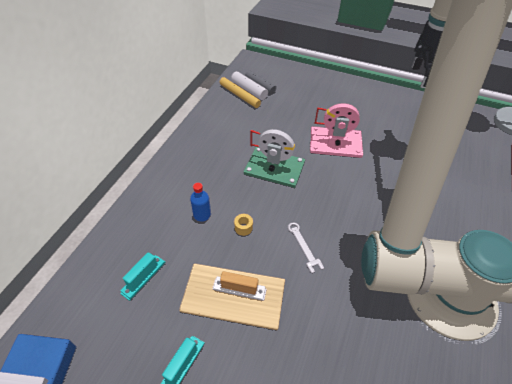

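View pics/t0.png

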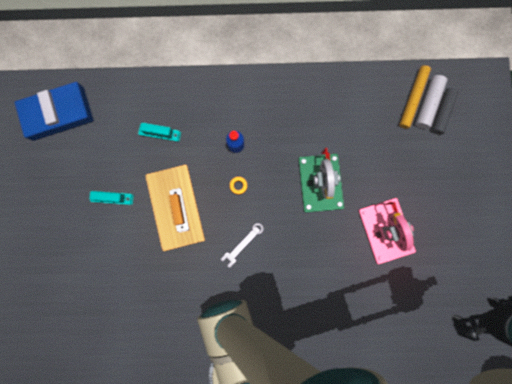

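Run:
```python
import cv2
s=cv2.imread('pics/s0.png');cv2.imwrite('pics/s0a.png',cv2.resize(s[60:220,220:400],None,fx=4,fy=3.7*4/3.7*0.93,interpolation=cv2.INTER_CUBIC))
t=cv2.imread('pics/t0.png');cv2.imwrite('pics/t0a.png',cv2.resize(t[90:280,80:270],None,fx=3.1,fy=3.1,interpolation=cv2.INTER_CUBIC))
cv2.imwrite('pics/t0b.png',cv2.resize(t[130:280,260:450],None,fx=4,fy=4,interpolation=cv2.INTER_CUBIC))
```

```text
(no output)
```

View pics/s0a.png

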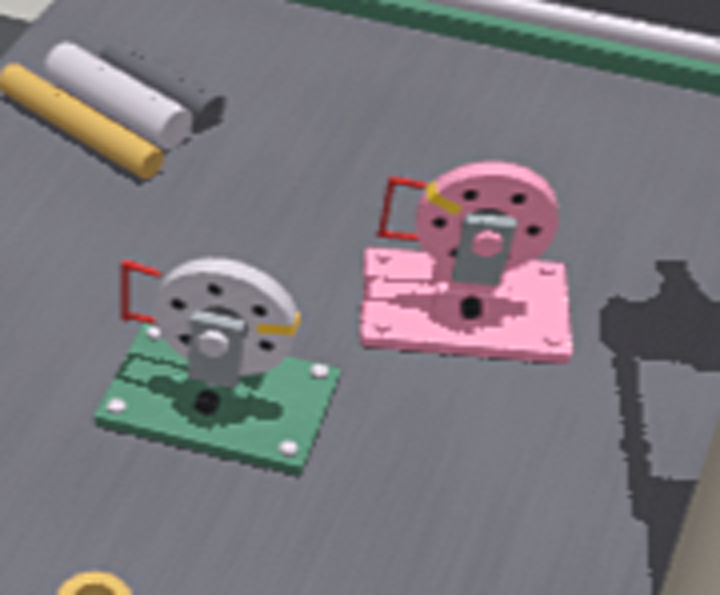

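View pics/t0a.png

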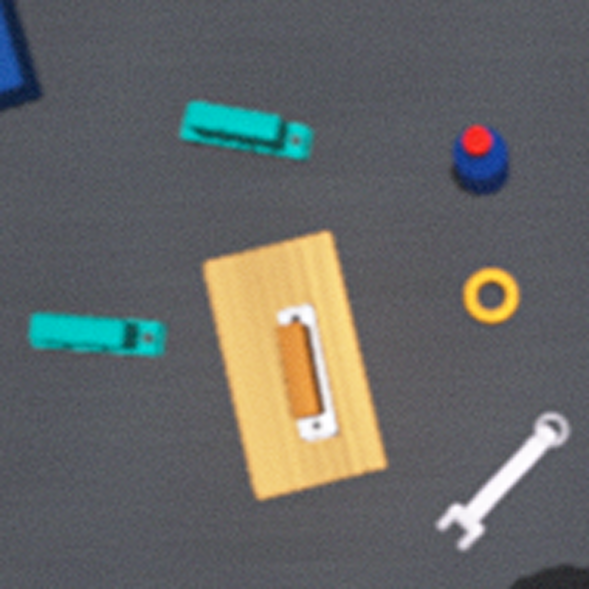

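View pics/t0b.png

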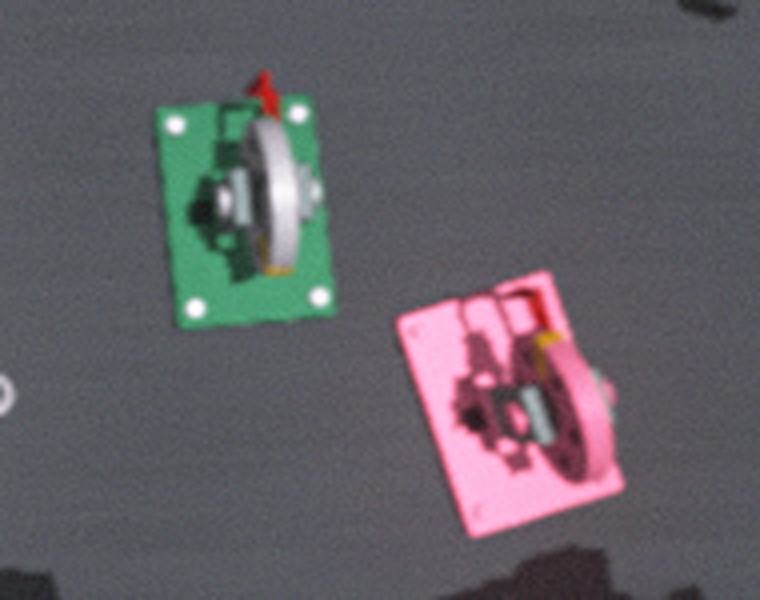

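The side and top views show the green stand at top (321,183) with its red pointer on the +x side. The file is on its board at about top (176,208), and the stripe is at the rear of the blank. Next I'll measure poses.

Run:
```python
from h import *
im=cv2.imread('pics/t0.png');hsv=cv2.cvtColor(im,cv2.COLOR_BGR2HSV)
def rect(m,z,n='top'):
    k,l,st,ce=cv2.connectedComponentsWithStats(m.astype(np.uint8))
    i=1+np.argmax(st[1:,4]);cs,_=cv2.findContours((l==i).astype(np.uint8),cv2.RETR_EXTERNAL,cv2.CHAIN_APPROX_NONE)
    P=np.array([onz(n,p[0],z)[:2] for p in cs[0]])
    r=cv2.minAreaRect((P*1000).astype(np.float32));b=cv2.boxPoints(r);return r,b
h,s,v=[hsv[...,i].astype(int) for i in range(3)]
X,Y=np.meshgrid(np.arange(512),np.arange(384))
print('board',rect((h>8)&(h<28)&(s>70)&(v>80)&(X>135)&(X<215)&(Y>155)&(Y<260),.012))
print('stand',rect((h>60)&(h<90)&(s>70)&(v>40)&(X>290)&(X<350)&(Y>145)&(Y<220),.014))
w=(s<60)&(v>170)&(X>150)&(X<200)&(Y>180)&(Y<240);print('holder',rect(w,.027),w.sum())
g=(h>5)&(h<17)&(s>150)&(X>160)&(X<195)&(Y>185)&(Y<230);print('grip',rect(g,.072),g.sum())
for a,nm,o,sc,z in(((( 203,263),(330,231),(387,467),(258,500)),'board',(80,90),3.1,.012),(((157,108),(310,97),(335,313),(180,328)),'stand',(260,130),4,.014),(((277,312),(312,305),(339,433),(304,440)),'holder',(80,90),3.1,.027)):
    P=np.array([onz('top',((x)/sc+o[0]-.5,(y)/sc+o[1]-.5),z) for x,y in a]);print(nm,P.round(4).tolist(),P.mean(0).round(4),
     np.linalg.norm(P-np.roll(P,1,0),axis=1).round(3), np.degrees(np.arctan2(*( (P[0]+P[1]-P[2]-P[3])[:2][::-1]))))
for nm,z,o in(('oil',.13,0),('bush',.035,0),('spanner',.005,0)):
    pass
print('oilcap',onz('top',(233.5,135),.13),'bush',onz('top',(238.2,185),.035))
for e in((258.5,228.5),(229,263)):print('span',onz('top',e,.005))
```

```text
board (((495.6689453125, 212.31900024414062), (243.55245971679688, 134.82997131347656), 12.91174602508545), array([[361.9079 , 250.81853],
       [392.03564, 119.39769],
       [629.43   , 173.81947],
       [599.30225, 305.2403 ]], dtype=float32))
stand (((559.0186767578125, -233.343017578125), (172.3179168701172, 122.86549377441406), 4.1639323234558105), array([[ 468.62653, -178.32846],
       [ 477.5478 , -300.86966],
       [ 649.4108 , -288.35757],
       [ 640.48956, -165.81638]], dtype=float32))
holder (((486.18450927734375, 195.73764038085938), (130.45001220703125, 36.075904846191406), 9.976991653442383), array([[418.82074, 202.2024 ],
       [425.07098, 166.67206],
       [553.5483 , 189.27289],
       [547.29803, 224.80322]], dtype=float32)) 233
grip (((486.6791687011719, 195.45025634765625), (85.17295837402344, 27.431644439697266), 10.315218925476074), array([[442.325  , 201.31871],
       [447.237  , 174.33043],
       [531.0333 , 189.5818 ],
       [526.12134, 216.57008]], dtype=float32)) 263
board [[0.5975, 0.3021, 0.012], [0.6263, 0.1764, 0.012], [0.3936, 0.1227, 0.012], [0.365, 0.2477, 0.012]] [0.4956 0.2122 0.012 ] [0.239 0.129 0.239 0.128] 13.085327691646699
stand [[0.6405, -0.1696, 0.014], [0.6461, -0.2869, 0.014], [0.4805, -0.298, 0.014], [0.4721, -0.1808, 0.014]] [ 0.5598 -0.2338  0.014 ] [0.169 0.117 0.166 0.118] 3.792610572629265
holder [[0.5456, 0.2256, 0.027], [0.5516, 0.1916, 0.027], [0.4276, 0.1663, 0.027], [0.4218, 0.1999, 0.027]] [0.4866 0.1959 0.027 ] [0.126 0.034 0.127 0.034] 11.628416216046215
oilcap [0.68398539 0.02295398 0.13      ] bush [0.55510553 0.01666239 0.035     ]
span [ 0.42437569 -0.04087377  0.005     ]
span [0.32362194 0.050318   0.005     ]
```

```bash
cat >> h.py <<'E'
from scipy.spatial.transform import Rotation as Ro
def Rt(q): return Ro.from_quat([q[1],q[2],q[3],q[0]])
def plan(p,yaw,s=None):
    """world TCP target p (m), file yaw (rad): shift in tool mm, turn about tool x making tool z perp to yaw dir"""
    s=s or manip.get_state(); R=Rt(s['ee_rot']).as_matrix()
    sh=R.T@(np.array(p)-s['position'])*1000
    z=R[:,2]; cur=np.arctan2(z[1],z[0]); des=yaw+np.pi/2
    d=(des-cur+np.pi/2)%np.pi-np.pi/2   # world yaw change
    turn=-d if R[2,0]<0 else d
    return sh.round(1),round(turn,3)
def show():
    s=manip.get_state();R=Rt(s['ee_rot']).as_matrix()
    print('t',round(s['clock'],2),'p',(s['position']*1000).round(1),'F',s['contact_force'].round(2),'M',s['moment'].round(2),'w',round(s['width']*1000,1));return s,R
E
python3 - <<'E'
from h import *
s,R=show();print(R.round(3))
print(plan([.4865,.1957,.2],np.radians(10.8)))
# overlay check in side
im=cv2.imread('pics/s0.png')
def box(c,yaw,L,W,z,col):
    for a,b in((1,1),(1,-1),(-1,-1),(-1,1)):
        X=[c[0]+np.cos(yaw)*a*L/2-np.sin(yaw)*b*W/2,c[1]+np.sin(yaw)*a*L/2+np.cos(yaw)*b*W/2,z]
        cv2.circle(im,tuple(proj('side',X).round().astype(int).tolist()),1,col,-1)
box((.4956,.2122),np.radians(13),.24,.13,.012,(0,0,255))
box((.4865,.1957),np.radians(10.8),.124,.034,.027,(255,0,0))
box((.4865,.1957),np.radians(10.8),.09,.026,.072,(0,255,0))
box((.5595,-.2335),np.radians(4),.17,.12,.014,(0,0,255))
a=cv2.resize(im[110:330,170:330],None,fx=3.6,fy=2.7);cv2.imwrite('pics/s0o.png',cv2.resize(im[100:340,165:345],None,fx=2.5,fy=2.5,interpolation=cv2.INTER_CUBIC))
E
```

```text
t 0.8 p [ 228.6 -527.7  231.4] F [ 0.33 -0.39  0.74] M [ 0.01 -0.01  0.  ] w 85.3
[[ 0.     0.918  0.397]
 [-0.     0.397 -0.918]
 [-1.    -0.     0.   ]]
(array([  31.3,  524.2, -561.2]), np.float64(0.22))
```

View pics/s0o.png

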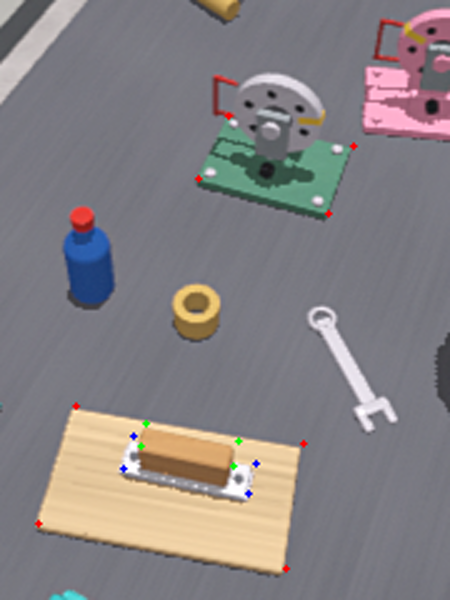

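The board and stand outlines match the side view. The file outline is about 1.5 px off, so I'll average the two cameras. Moving above the file now.

Call:
move_arm(
  rows=[
    [[30,525,-562],0.22,85],
    [[30,525,-562],0.22,85],
    [[30,525,-562],0.22,85],
    [[30,525,-562],0.22,85],
    [[30,525,-562],0.22,85],
    [[30,525,-562],0.22,85],
    [[30,525,-562],0.22,85],
    [[30,525,-562],0.22,85],
  ],
  force=100,
)

```text
clock: 1.47
position: [0.3407, -0.2121, 0.2185]
ee_rot: [0.545, 0.451, 0.544, -0.451]
contact_force: [1.2, 0.2, 0.2]
width: 0.0848
```

Run:
```python
from h import *
show();print(plan([.488,.197,.15],np.radians(10.8)))
```

```text
t 1.47 p [ 340.7 -212.1  218.5] F [1.15 0.25 0.2 ] M [ 0.01 -0.09 -0.03] w 84.8
(array([  68.4,  221.1, -374.4]), np.float64(-0.001))
```

Call:
move_arm(
  rows=[
    [[10,221,-374],0,85],
    [[10,221,-374],0,85],
    [[10,221,-374],0,85],
    [[20,221,-374],0,85],
    [[30,221,-374],0,85],
    [[40,221,-374],0,85],
    [[50,221,-374],0,85],
    [[60,221,-374],0,85],
  ],
)

```text
clock: 2.13
position: [0.4531, 0.0995, 0.1862]
ee_rot: [0.546, 0.451, 0.544, -0.45]
contact_force: [-0.1, -0.4, 0.0]
width: 0.0852
```

Run:
```python
from h import *
show();print(plan([.488,.197,.12],np.radians(10.8)))
```

```text
t 2.13 p [453.1  99.5 186.2] F [-0.13 -0.36  0.03] M [-0.04 -0.01  0.05] w 85.2
(array([ 66.3,  52.3, -89.3]), np.float64(0.0))
```

Call:
move_arm(
  rows=[
    [[20,52,-89],0,85],
    [[50,52,-89],0,85],
    [[66,52,-89],0,85],
    [[66,52,-89],0,85],
    [[66,52,-89],0,85],
  ],
)

```text
clock: 2.55
position: [0.4864, 0.1976, 0.118]
ee_rot: [0.546, 0.449, 0.545, -0.451]
contact_force: [-0.2, -0.8, 0.3]
width: 0.0848
```

Run:
```python
from h import *
s,R=show();print(R.round(3));print(plan([.488,.197,.034],np.radians(10.8)))
a=snap('top','t1.png');b=snap('side','s1.png')
cv2.imwrite('pics/c1.png',cv2.resize(np.hstack([a[150:270,120:250],b[220:340,170:300]]),None,fx=3,fy=3)[:,:,::-1])
```

```text
t 2.55 p [486.4 197.6 118. ] F [-0.24 -0.81  0.3 ] M [-0.01 -0.06  0.02] w 84.8
[[-0.001  0.982  0.19 ]
 [-0.002  0.19  -0.982]
 [-1.    -0.002  0.002]]
(array([84. ,  1.6,  0.8]), np.float64(0.003))
```

View pics/c1.png

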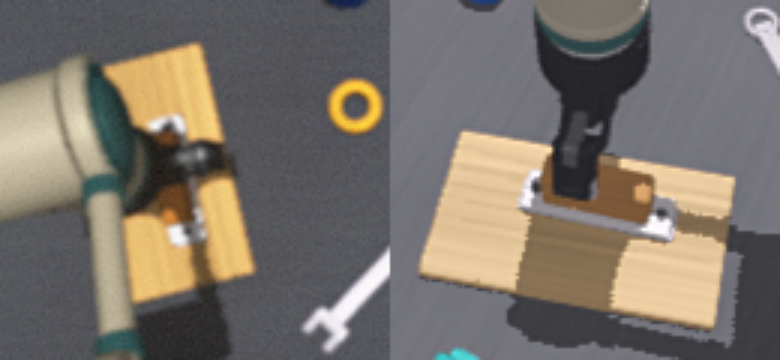

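The open jaws straddle the grip in both views (grip at crop (178,195) from the top, (600,190) from the side). Descending.

Call:
move_arm(
  rows=[
    [[20,2,1],0,85],
    [[45,2,1],0,85],
    [[65,2,1],0,85],
    [[78,2,1],0,85],
    [[83,2,1],0,85],
    [[83,2,1],0,85],
    [[83,2,1],0,20],
    [[83,2,1],0,20],
  ],
  force=100,
)

```text
clock: 3.32
position: [0.4914, 0.1952, 0.0392]
ee_rot: [0.547, 0.452, 0.543, -0.45]
contact_force: [-0.4, -0.0, 0.9]
width: 0.0631
```

Call:
move_arm(
  rows=[
    [[0,0,0],0,15],
    [[0,0,0],0,15],
    [[0,0,0],0,15],
    [[0,0,0],0,15],
    [[0,0,0],0,15],
    [[0,0,0],0,15],
  ],
)

```text
clock: 3.82
position: [0.4922, 0.196, 0.0404]
ee_rot: [0.547, 0.453, 0.542, -0.449]
contact_force: [-1.2, 1.4, 7.9]
width: 0.0247
```

Run:
```python
from h import *
s,R=show();print(R.round(3))
a=snap('top','t2.png');b=snap('side','s2.png')
cv2.imwrite('pics/c2.png',cv2.resize(np.hstack([a[150:270,120:250],b[220:340,170:300]]),None,fx=3,fy=3)[:,:,::-1])
```

```text
t 3.82 p [492.2 196.   40.4] F [-1.23  1.43  7.88] M [ 0.22  0.14 -0.03] w 24.7
[[ 0.009  0.982  0.187]
 [ 0.001  0.187 -0.982]
 [-1.     0.009  0.001]]
```

View pics/c2.png

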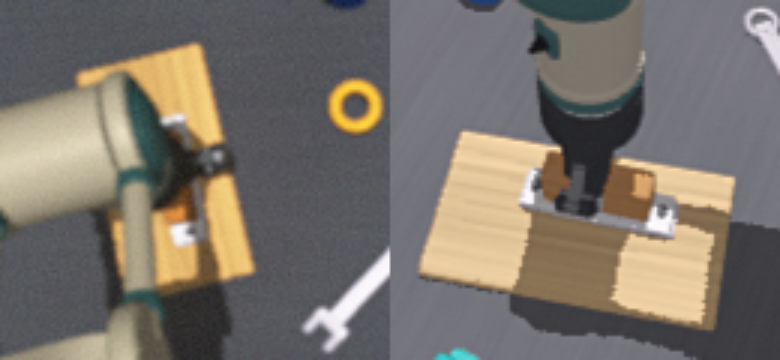

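The fingers hold the grip (width 24.7 mm). Lifting.

Call:
move_arm(
  rows=[
    [[-10,0,0],0,15],
    [[-30,0,0],0,15],
    [[-60,0,0],0,15],
    [[-95,0,0],0,15],
    [[-130,0,0],0,15],
    [[-165,0,0],0,15],
    [[-200,0,0],0,15],
    [[-200,0,0],0,15],
  ],
)

```text
clock: 4.58
position: [0.4939, 0.1968, 0.2481]
ee_rot: [0.55, 0.457, 0.54, -0.445]
contact_force: [1.6, 0.9, -2.6]
width: 0.0245
```

Run:
```python
from h import *
s,R=show();print(R.round(3))
y=np.radians(4)
f=np.array([np.cos(y),np.sin(y),0])
print(plan(np.array([.5595,-.2335,.24])-.04*f,y))
a=snap('side','s3.png')
cv2.imwrite('pics/c3.png',cv2.resize(a[100:300,150:350],None,fx=3,fy=3)[:,:,::-1])
```

```text
t 4.58 p [493.9 196.8 248.1] F [ 1.56  0.95 -2.56] M [ 0.06 -0.15 -0.01] w 24.5
[[ 0.022  0.982  0.187]
 [ 0.004  0.187 -0.982]
 [-1.     0.023  0.   ]]
(array([  7.1, -56. , 430.2]), np.float64(0.118))
```

View pics/c3.png

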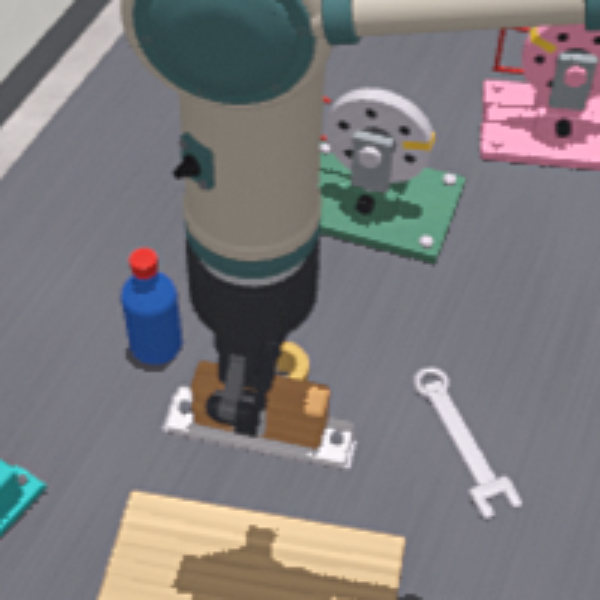

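Call:
move_arm(
  rows=[
    [[7,-56,430],0.118,15],
    [[7,-56,430],0.118,15],
    [[7,-56,430],0.118,15],
    [[7,-56,430],0.118,15],
    [[7,-56,430],0.118,15],
    [[7,-56,430],0.118,15],
    [[7,-56,430],0.118,15],
    [[7,-56,430],0.118,15],
  ],
)

```text
clock: 5.3
position: [0.5098, -0.1382, 0.2358]
ee_rot: [0.52, 0.486, 0.515, -0.478]
contact_force: [-0.2, 0.6, -3.9]
width: 0.0244
```

Run:
```python
from h import *
s,R=show();print(R.round(3))
y=np.radians(4)
f=np.array([np.cos(y),np.sin(y),0])
print(plan(np.array([.5595,-.2335,.24])-.04*f,y))
```

```text
t 5.3 p [ 509.8 -138.2  235.8] F [-0.22  0.56 -3.87] M [-0.02 -0.11  0.02] w 24.4
[[ 0.013  0.997  0.07 ]
 [ 0.004  0.07  -0.998]
 [-1.     0.013 -0.003]]
(array([-4.5,  2.9, 98.5]), np.float64(0.0))
```

Call:
move_arm(
  rows=[
    [[-4,3,35],0,15],
    [[-4,3,70],0,15],
    [[-4,3,98],0,15],
    [[-4,3,98],0,15],
    [[-4,3,98],0,15],
    [[-4,3,98],0,15],
  ],
)

```text
clock: 5.8
position: [0.5184, -0.2348, 0.2377]
ee_rot: [0.518, 0.486, 0.516, -0.478]
contact_force: [-0.9, 1.2, -3.8]
width: 0.0245
```

Run:
```python
from h import *
s,R=show();print(R.round(3))
y=np.radians(4)
f=np.array([np.cos(y),np.sin(y),0])
print(plan(np.array([.5595,-.2335,.21])-.04*f,y))
a=snap('side','s4.png');b=snap('top','t4.png')
cv2.imwrite('pics/c4.png',cv2.resize(np.hstack([a[60:210,190:340],b[110:260,250:400]]),None,fx=2.6,fy=2.6)[:,:,::-1])
```

```text
t 5.8 p [ 518.4 -234.8  237.7] F [-0.9   1.15 -3.75] M [ 0.02  0.03 -0.03] w 24.5
[[ 0.009  0.998  0.07 ]
 [ 0.007  0.069 -0.998]
 [-1.     0.01  -0.007]]
(array([27.7,  0.8,  1.8]), np.float64(-0.0))
```

View pics/c4.png

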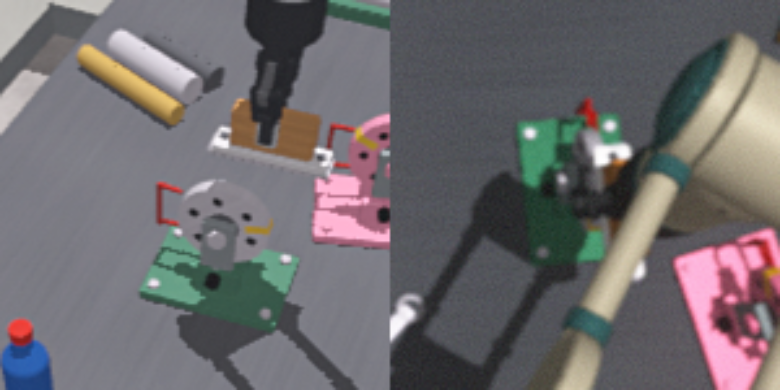

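Run:
```python
from h import *
print(proj('top',[.5595,-.2335,.16]),proj('side',[.5595,-.2335,.16]))
y=np.radians(4)
for nm in('top','side'):
  im=cv2.imread('pics/%s0.png'%nm[0])
  for z0 in(.15,.16,.17):
   for col,a in(((0,0,255),range(0,360,15)),):
    for w in(-.008,.008):
     for t in a:
      r=.055;x=np.sin(np.radians(t))*r;X=[.5595+x*np.cos(y)-w*np.sin(y),-.2335+x*np.sin(y)+w*np.cos(y),z0-.055+r*np.cos(np.radians(t))]
      p=proj(nm,X)
      if z0==.16: cv2.circle(im,(int(p[0]*8),int(p[1]*8)),4,col,-1,shift=3)
  q=proj(nm,[.5595,-.2335,.14]).astype(int)
  cv2.imwrite('pics/o_%s.png'%nm,cv2.resize(im[q[1]-40:q[1]+60,q[0]-50:q[0]+50],None,fx=5,fy=5,interpolation=cv2.INTER_CUBIC))
a=cv2.imread('pics/o_top.png');b=cv2.imread('pics/o_side.png');cv2.imwrite('pics/o.png',cv2.resize(np.hstack([a,b]),(800,400)))
```

```text
[330.71707774 175.98204641] [277.99552839 129.65883525]
```

View pics/o.png

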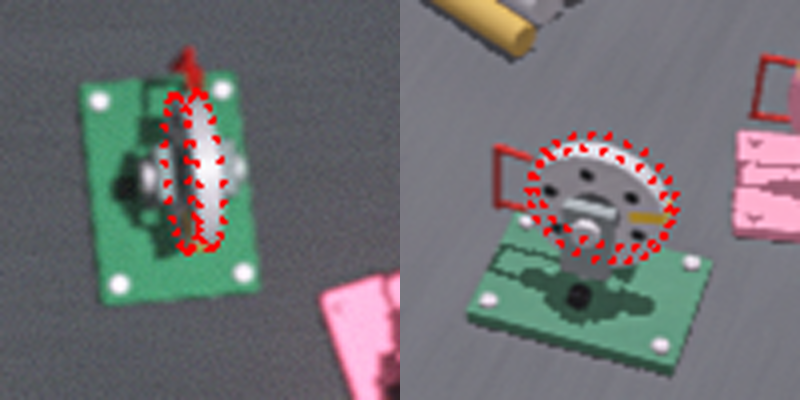

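The projected disc fits the picture; the rim appears about 5 mm below the middle height, so I expect contact at TCP z around 183. The stripe is at roughly -2.5 rad. Feeling down.

Call:
move_arm(
  rows=[
    [[12,1,2],0,15],
    [[24,1,2],0,15],
    [[32,1,2],0,15],
    [[37,1,2],0,15],
    [[40,1,2],0,15],
    [[42,1,2],0,15],
    [[42,1,2],0,15],
    [[42,1,2],0,15],
  ],
)

```text
clock: 6.57
position: [0.5208, -0.2359, 0.1971]
ee_rot: [0.519, 0.486, 0.516, -0.478]
contact_force: [-0.1, -1.2, -3.1]
width: 0.0251
```

Run:
```python
from h import *
s,R=show();print(R.round(3))
print(manip.get_state()['qd'].round(3))
```

```text
t 6.57 p [ 520.8 -235.9  197.1] F [-0.14 -1.16 -3.11] M [-0.05  0.01 -0.  ] w 25.1
[[ 0.012  0.997  0.071]
 [ 0.005  0.071 -0.997]
 [-1.     0.012 -0.005]]
[-0.005 -0.004 -0.004 -0.001  0.002 -0.001]
```

Call:
move_arm(
  rows=[
    [[1.5,0,0],0,15],
    [[3,0,0],0,15],
    [[4.5,0,0],0,15],
    [[6,0,0],0,15],
    [[7,0,0],0,15],
    [[8,0,0],0,15],
    [[8,0,0],0,15],
  ],
)

```text
clock: 7.15
position: [0.5207, -0.2358, 0.1888]
ee_rot: [0.519, 0.486, 0.516, -0.478]
contact_force: [0.5, -1.2, -2.2]
width: 0.0243
```

Call:
move_arm(
  rows=[
    [[0.7,0,0],0,15],
    [[1.4,0,0],0,15],
    [[2.1,0,0],0,15],
    [[2.8,0,0],0,15],
    [[2.8,0,0],0,15],
  ],
)

```text
clock: 7.57
position: [0.5207, -0.2357, 0.1858]
ee_rot: [0.519, 0.486, 0.516, -0.478]
contact_force: [0.1, -0.3, -3.5]
width: 0.0244
```

Call:
move_arm(
  rows=[
    [[0.7,0,0],0,15],
    [[1.4,0,0],0,15],
    [[2.1,0,0],0,15],
    [[2.1,0,0],0,15],
  ],
)

```text
clock: 7.9
position: [0.5206, -0.2357, 0.1835]
ee_rot: [0.519, 0.486, 0.516, -0.478]
contact_force: [-1.0, 0.0, -3.2]
width: 0.0246
```

Call:
move_arm(
  rows=[
    [[0.7,0,0],0,15],
    [[1.4,0,0],0,15],
    [[2.1,0,0],0,15],
    [[2.1,0,0],0,15],
  ],
)

```text
clock: 8.23
position: [0.5208, -0.2357, 0.182]
ee_rot: [0.519, 0.486, 0.516, -0.478]
contact_force: [-0.6, 0.0, 1.5]
width: 0.0252
```

Contact at TCP z around 182.5 mm, about 5 N. First stroke: slow, with force feedback every call.

Call:
move_arm(
  rows=[
    [[0.4,1.5,0],0,15],
    [[0.7,3,0],0,15],
    [[0.8,4.7,0],0,15],
    [[0.8,6.4,0],0,15],
    [[0.8,8.1,0],0,15],
    [[0.8,9.8,0],0,15],
    [[0.9,11.5,0],0,15],
    [[0.9,13.2,0],0,15],
  ],
)

```text
clock: 8.9
position: [0.5342, -0.2349, 0.1815]
ee_rot: [0.519, 0.486, 0.516, -0.478]
contact_force: [-4.7, -0.9, 4.6]
width: 0.0246
```

Run:
```python
from h import *
s,R=show();print(R.round(4))
a=snap('side','s5.png')
cv2.imwrite('pics/c5.png',cv2.resize(a[60:210,210:360],None,fx=4,fy=4)[:,:,::-1])
```

```text
t 8.9 p [ 534.2 -234.9  181.5] F [-4.74 -0.88  4.58] M [ 0.02  0.58 -0.03] w 24.6
[[ 0.0119  0.9974  0.0714]
 [ 0.0054  0.0713 -0.9974]
 [-0.9999  0.0123 -0.0045]]
```

View pics/c5.png

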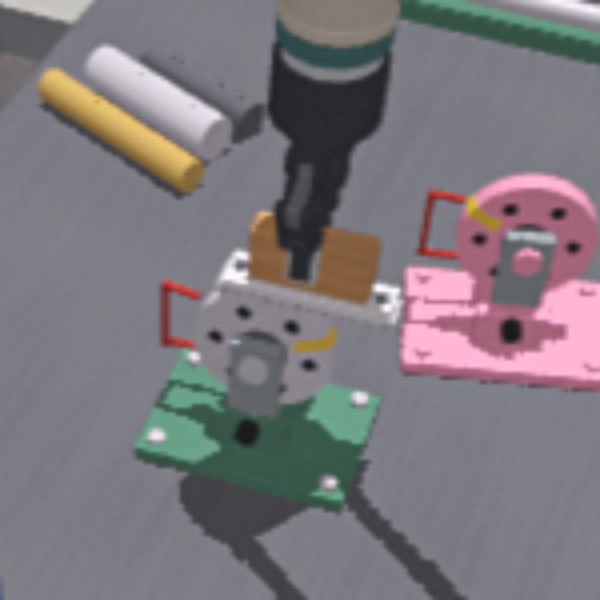

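The file bears flat on the rim with about 8 N normal and 5 N drag. The stripe (now at crop (318,342)) has moved forward. Continuing.

Call:
move_arm(
  rows=[
    [[0.1,1.7,0],0,15],
    [[0.2,3.4,0],0,15],
    [[0.3,5.1,0],0,15],
    [[0.3,6.8,0],0,15],
    [[0.3,8.5,0],0,15],
    [[0.3,10.2,0],0,15],
    [[0.4,11.9,0],0,15],
    [[0.4,13.6,0],0,15],
  ],
)

```text
clock: 9.62
position: [0.5487, -0.2339, 0.1815]
ee_rot: [0.52, 0.486, 0.515, -0.477]
contact_force: [-3.6, 0.5, 5.7]
width: 0.0245
```

Call:
move_arm(
  rows=[
    [[0.1,1.7,0],0,15],
    [[0.2,3.4,0],0,15],
    [[0.2,5.1,0],0,15],
    [[0.3,6.8,0],0,15],
    [[0.3,8.5,0],0,15],
    [[0.3,10.2,0],0,15],
    [[0.4,11.9,0],0,15],
    [[0.4,13.6,0],0,15],
  ],
)

```text
clock: 10.28
position: [0.5624, -0.2329, 0.1815]
ee_rot: [0.52, 0.486, 0.515, -0.477]
contact_force: [-3.4, 0.2, 5.9]
width: 0.0245
```

```bash
cat >> h.py <<'E'
C=np.array([.5595,-.2335]);YAW=np.radians(4)
def discpt(th,r,w,ztop=.155):
    x=np.sin(th)*r
    return [C[0]+x*np.cos(YAW)-w*np.sin(YAW),C[1]+x*np.sin(YAW)+w*np.cos(YAW),ztop-.055+r*np.cos(th)]
def angs(im,n='side',ztop=.154):
    """yellow pixels near disc +y face -> angle (rad fwd of top) and radius, minus 60deg"""
    hsv=cv2.cvtColor(im,cv2.COLOR_RGB2HSV).astype(int)
    m=(hsv[...,0]>20)&(hsv[...,0]<32)&(hsv[...,1]>120)&(hsv[...,2]>90)
    out=[]
    N=np.array([-np.sin(YAW),np.cos(YAW),0]);F=np.array([np.cos(YAW),np.sin(YAW),0]);P0=np.array([*C,ztop-.055])+.008*N
    for v,u in zip(*np.nonzero(m)):
        o,d=ray(n,(u,v));X=o+d*((P0-o)@N)/(d@N);q=X-P0;a=q@F;b=q[2];r=np.hypot(a,b)
        if .02<r<.065: out.append((np.arctan2(a,b)-np.pi/3,r))
    return np.array(out)
E
python3 - <<'E'
from h import *
s,R=show();print(R.round(4)[2])
for f in('s0','s5'):
    a=angs(cv2.imread('pics/%s.png'%f)[:,:,::-1].copy());f0=a[a[:,1]<.05];print(f,len(a),a.mean(0),np.median(f0[:,0]) if len(f0) else 0)
im=snap('side','s6.png');a=angs(im);f0=a[a[:,1]<.05];print(len(a),a.mean(0) if len(a) else 0,np.median(f0[:,0]) if len(f0) else 0)
cv2.imwrite('pics/c6.png',cv2.resize(im[60:210,210:360],None,fx=4,fy=4)[:,:,::-1])
E
```

```text
t 10.28 p [ 562.4 -232.9  181.5] F [-3.37  0.21  5.93] M [ 0.01  0.75 -0.06] w 24.5
[-0.9999  0.0133 -0.0043]
s0 22 [-2.39573199  0.04299697] -2.4375775660144567
s5 22 [-2.18884678  0.04088222] -2.2131366942832353
18 [-1.65465504  0.03956984] -1.65276351963283
```

View pics/c6.png

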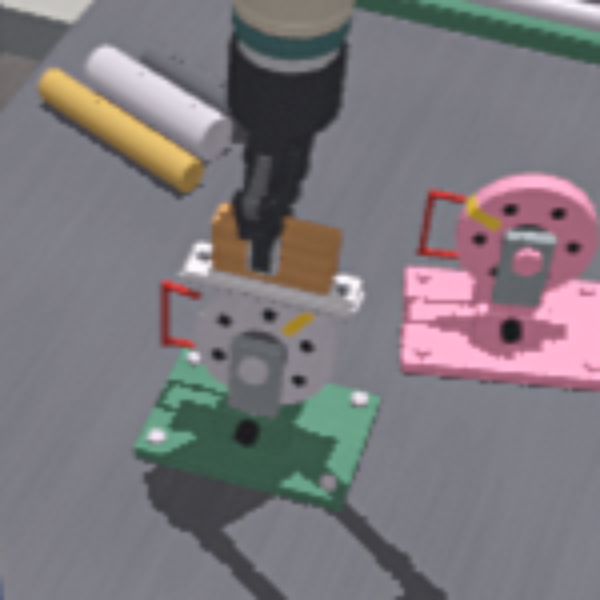

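The stripe reads -1.65 rad (crop (298,323)); 41 mm of travel gave 0.79 rad, so there is no slip. Continuing to the end of the first stroke.

Call:
move_arm(
  rows=[
    [[0.1,1.7,0],0,15],
    [[0.1,3.4,0],0,15],
    [[0.2,5.1,0],0,15],
    [[0.2,6.8,0],0,15],
    [[0.2,8.5,0],0,15],
    [[0.3,10.2,0],0,15],
    [[0.3,11.9,0],0,15],
    [[0.3,13.6,0],0,15],
  ],
)

```text
clock: 11.0
position: [0.5765, -0.232, 0.1815]
ee_rot: [0.52, 0.486, 0.515, -0.477]
contact_force: [-3.2, -0.6, 5.3]
width: 0.025
```

Call:
move_arm(
  rows=[
    [[0.1,1.7,0],0,15],
    [[0.1,3.4,0],0,15],
    [[0.2,5.1,0],0,15],
    [[0.2,6.8,0],0,15],
    [[0.2,8.5,0],0,15],
    [[0.3,10.2,0],0,15],
    [[0.3,11.9,0],0,15],
    [[0.3,13.6,0],0,15],
  ],
)

```text
clock: 11.67
position: [0.5899, -0.2311, 0.1815]
ee_rot: [0.52, 0.486, 0.515, -0.477]
contact_force: [-3.2, 0.0, 5.8]
width: 0.0244
```

Now I'll lift straight up with a slight forward component, so the blank is never dragged back, then return.

Call:
move_arm(
  rows=[
    [[-1,0.8,0],0,15],
    [[-4,0.8,0],0,15],
    [[-10,0.8,0],0,15],
    [[-18,0.8,0],0,15],
    [[-25,0.8,0],0,15],
    [[-25,0.8,0],0,15],
    [[-25,0.8,0],0,15],
    [[-25,0.8,0],0,15],
  ],
)

```text
clock: 12.33
position: [0.5904, -0.231, 0.2065]
ee_rot: [0.52, 0.486, 0.515, -0.477]
contact_force: [0.1, 0.2, -3.9]
width: 0.025
```

Run:
```python
from h import *
s,R=show();print(R.round(4)[2])
im=snap('side','s7.png');a=angs(im);f0=a[a[:,1]<.05];print(len(a),a.mean(0) if len(a) else 0,np.median(f0[:,0]) if len(f0) else 0)
cv2.imwrite('pics/c7.png',cv2.resize(im[60:210,210:360],None,fx=4,fy=4)[:,:,::-1])
f=np.array([np.cos(YAW),np.sin(YAW),0])
print(plan(np.array([.5595,-.2350,.2])-.033*f,YAW))
```

```text
t 12.33 p [ 590.4 -231.   206.5] F [ 0.08  0.21 -3.93] M [-0.06  0.08 -0.04] w 25.0
[-0.9999  0.013  -0.0041]
24 [-1.06942606  0.04624861] -1.0616504280237653
(array([  5.5, -64. ,   1.8]), np.float64(0.002))
```

View pics/c7.png

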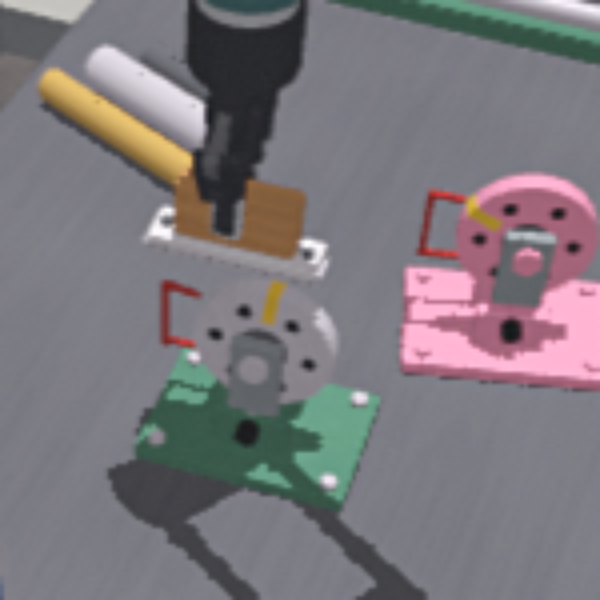

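The stripe stands at the top (crop (273,300), -1.06 rad) and the file is clear. Returning high.

Call:
move_arm(
  rows=[
    [[0,-20,1],0,15],
    [[0,-40,1.5],0,15],
    [[0,-58,1.8],0,15],
    [[2,-64,1.8],0,15],
    [[5,-64,1.8],0,15],
    [[9,-64,1.8],0,15],
    [[14,-64,1.8],0,15],
    [[18,-64,1.8],0,15],
  ],
)

```text
clock: 13.05
position: [0.5276, -0.2372, 0.1866]
ee_rot: [0.52, 0.486, 0.516, -0.477]
contact_force: [0.2, 0.3, -2.6]
width: 0.0247
```

Run:
```python
from h import *
s,R=show();print(R.round(4))
```

```text
t 13.05 p [ 527.6 -237.2  186.6] F [ 0.24  0.25 -2.61] M [-0.01 -0.04  0.01] w 24.7
[[ 0.0124  0.9973  0.0719]
 [ 0.0056  0.0718 -0.9974]
 [-0.9999  0.0127 -0.0046]]
```

Call:
move_arm(
  rows=[
    [[1,0,0],0,15],
    [[2,0,0],0,15],
    [[3,0,0],0,15],
    [[3.6,0,0],0,15],
    [[4.2,0,0],0,15],
    [[4.6,0,0],0,15],
    [[4.6,0,0],0,15],
  ],
)

```text
clock: 13.63
position: [0.5279, -0.2372, 0.1824]
ee_rot: [0.52, 0.486, 0.516, -0.477]
contact_force: [0.6, 0.9, -1.8]
width: 0.0248
```

Call:
move_arm(
  rows=[
    [[0.5,1,0],0,15],
    [[0.9,2.2,0],0,15],
    [[1.2,3.8,0],0,15],
    [[1.3,5.5,0],0,15],
    [[1.4,7.2,0],0,15],
    [[1.4,8.9,0],0,15],
    [[1.4,10.6,0],0,15],
    [[1.4,12.3,0],0,15],
  ],
)

```text
clock: 14.3
position: [0.5404, -0.2364, 0.1815]
ee_rot: [0.52, 0.486, 0.515, -0.477]
contact_force: [-3.1, -0.2, 5.3]
width: 0.0244
```

Call:
move_arm(
  rows=[
    [[0.2,1.7,0],0,15],
    [[0.3,3.4,0],0,15],
    [[0.3,5.1,0],0,15],
    [[0.3,6.8,0],0,15],
    [[0.3,8.5,0],0,15],
    [[0.3,10.2,0],0,15],
    [[0.4,11.9,0],0,15],
    [[0.4,13.6,0],0,15],
  ],
)

```text
clock: 14.97
position: [0.5542, -0.2355, 0.1815]
ee_rot: [0.52, 0.486, 0.515, -0.477]
contact_force: [-3.4, 0.4, 5.2]
width: 0.0248
```

Run:
```python
from h import *
s,R=show();print(R.round(4)[2])
im=snap('side','s8.png');a=angs(im);f0=a[a[:,1]<.05];print(len(a),a.mean(0) if len(a) else 0,np.median(f0[:,0]) if len(f0) else 0)
```

```text
t 14.97 p [ 554.2 -235.5  181.5] F [-3.43  0.41  5.16] M [-0.07  0.63 -0.04] w 24.8
[-0.9999  0.0141 -0.0037]
15 [-0.58505011  0.03993647] -0.5754730532099284
```

Call:
move_arm(
  rows=[
    [[0.1,1.7,0],0,15],
    [[0.2,3.4,0],0,15],
    [[0.2,5.1,0],0,15],
    [[0.3,6.8,0],0,15],
    [[0.3,8.5,0],0,15],
    [[0.3,10.2,0],0,15],
    [[0.4,11.9,0],0,15],
    [[0.4,13.6,0],0,15],
  ],
)

```text
clock: 15.68
position: [0.5686, -0.2345, 0.1815]
ee_rot: [0.52, 0.486, 0.515, -0.477]
contact_force: [-3.8, 1.3, 5.7]
width: 0.0249
```

Call:
move_arm(
  rows=[
    [[0.1,1.7,0],0,15],
    [[0.2,3.4,0],0,15],
    [[0.2,5.1,0],0,15],
    [[0.3,6.8,0],0,15],
    [[0.3,8.5,0],0,15],
    [[0.3,10.2,0],0,15],
    [[0.4,11.9,0],0,15],
    [[0.4,13.6,0],0,15],
  ],
)

```text
clock: 16.35
position: [0.5823, -0.2336, 0.1815]
ee_rot: [0.52, 0.486, 0.515, -0.477]
contact_force: [-4.1, -0.3, 6.0]
width: 0.0246
```

Run:
```python
from h import *
s,R=show();print(R.round(4)[2])
im=snap('side','s9.png');a=angs(im);f0=a[a[:,1]<.05];print(len(a),a.mean(0) if len(a) else 0,np.median(f0[:,0]) if len(f0) else 0)
cv2.imwrite('pics/c9.png',cv2.resize(im[60:210,210:360],None,fx=4,fy=4)[:,:,::-1])
```

```text
t 16.35 p [ 582.3 -233.6  181.5] F [-4.1  -0.29  5.99] M [-0.05  0.88  0.04] w 24.6
[-0.9999  0.0148 -0.0033]
20 [-0.09306232  0.04533816] -0.05866335217430463
```

View pics/c9.png

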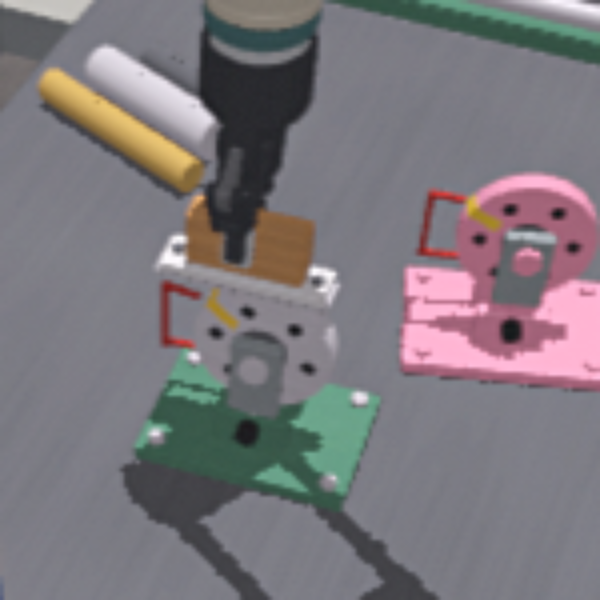

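The stripe (crop (215,300)) is almost at the pointer tip (crop (198,293)), reading -0.06 to -0.09. About 4 mm more, then lift.

Call:
move_arm(
  rows=[
    [[0.1,1.7,0],0,15],
    [[0.1,3.2,0],0,15],
    [[0,4,0],0,15],
    [[-3,4.2,0],0,15],
    [[-9,4.2,0],0,15],
    [[-18,4.2,0],0,15],
    [[-28,4.2,0],0,15],
    [[-38,4.2,0],0,15],
  ],
)

```text
clock: 17.07
position: [0.5869, -0.2334, 0.2203]
ee_rot: [0.521, 0.487, 0.515, -0.477]
contact_force: [0.7, 0.8, -2.8]
width: 0.0244
```

Run:
```python
from h import *
s,R=show();print(R.round(4)[2])
im=snap('side','s10.png')
for z in(.152,.154,.156):
    a=angs(im,ztop=z);f0=a[a[:,1]<.05];print(len(a),a.mean(0) if len(a) else 0,np.median(f0[:,0]) if len(f0) else 0)
cv2.imwrite('pics/c10.png',cv2.resize(im[100:180,230:310],None,fx=7,fy=7,interpolation=cv2.INTER_CUBIC)[:,:,::-1])
```

```text
t 17.07 p [ 586.9 -233.4  220.3] F [ 0.7   0.77 -2.76] M [0.04 0.04 0.06] w 24.4
[-0.9999  0.0163 -0.0035]
17 [-0.04949426  0.04512312] -0.04761498968886324
17 [-0.00999195  0.04407309] -0.009527208263992115
17 [0.03148811 0.04309291] 0.045965946637845034
```

View pics/c10.png

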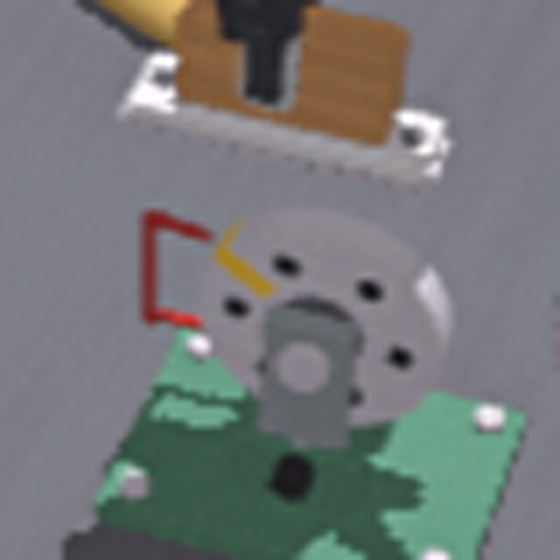

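The stripe stands at the pointer (crop (228,238) against the tip at (213,237)), reading about 0. Carrying the file back.

Run:
```python
from h import *
print(plan([.4995,.2131,.23],np.radians(12)))
```

```text
(array([  -7.7,  -55.9, -452.3]), np.float64(-0.137))
```

Call:
move_arm(
  rows=[
    [[-10,-15,-30],-0.05,15],
    [[-10,-56,-452],-0.137,15],
    [[-10,-56,-452],-0.137,15],
    [[-10,-56,-452],-0.137,15],
    [[-10,-56,-452],-0.137,15],
    [[-10,-56,-452],-0.137,15],
    [[-10,-56,-452],-0.137,15],
    [[-10,-56,-452],-0.137,15],
  ],
)

```text
clock: 17.78
position: [0.5212, 0.0842, 0.2334]
ee_rot: [0.555, 0.451, 0.544, -0.44]
contact_force: [1.2, -0.7, -3.5]
width: 0.0245
```

Run:
```python
from h import *
show();print(plan([.4995,.2131,.15],np.radians(12)))
```

```text
t 17.78 p [521.2  84.2 233.4] F [ 1.15 -0.67 -3.49] M [ 0.01 -0.06  0.02] w 24.5
(array([  83.2,    3.6, -130.8]), np.float64(-0.001))
```

Call:
move_arm(
  rows=[
    [[5,2,-40],0,15],
    [[15,3,-80],0,15],
    [[35,4,-115],0,15],
    [[55,4,-131],0,15],
    [[75,4,-131],0,15],
    [[83,4,-131],0,15],
    [[83,4,-131],0,15],
    [[83,4,-131],0,15],
  ],
)

```text
clock: 18.45
position: [0.5004, 0.213, 0.1507]
ee_rot: [0.555, 0.451, 0.544, -0.44]
contact_force: [0.4, -0.5, -3.0]
width: 0.0245
```

Run:
```python
from h import *
s,R=show();print(R.round(3));print(plan([.4995,.2131,.046],np.radians(12)))
im=snap('side','s11.png')
cv2.imwrite('pics/c11.png',cv2.resize(im[200:340,150:310],None,fx=4,fy=4)[:,:,::-1])
```

```text
t 18.45 p [500.4 213.  150.7] F [ 0.42 -0.54 -3.  ] M [ 0.03  0.03 -0.  ] w 24.5
[[ 0.023  0.978  0.206]
 [ 0.003  0.206 -0.978]
 [-1.     0.023  0.002]]
(array([104.7,  -3.2,  -0.4]), np.float64(-0.002))
```

View pics/c11.png

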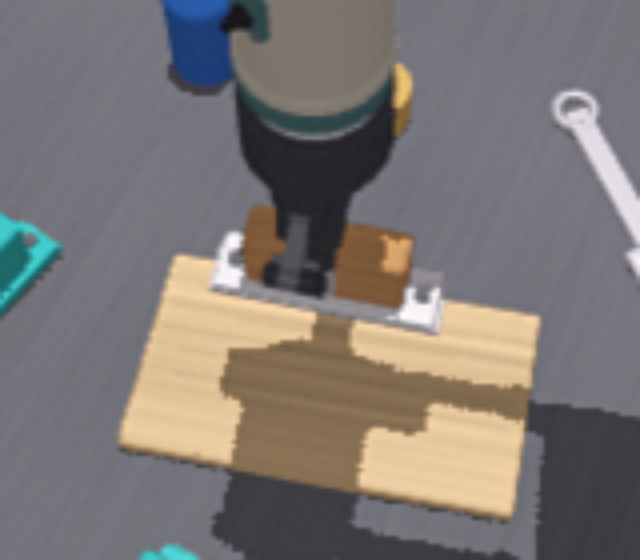

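The file hangs level over the board. Lowering.

Call:
move_arm(
  rows=[
    [[25,-2,0],0,15],
    [[55,-3,0],0,15],
    [[80,-3,0],0,15],
    [[95,-3,0],0,15],
    [[101,-3,0],0,15],
    [[103,-3,0],0,15],
    [[104,-3,0],0,15],
    [[104,-3,0],0,15],
  ],
)

```text
clock: 19.17
position: [0.5021, 0.2129, 0.0488]
ee_rot: [0.556, 0.453, 0.542, -0.438]
contact_force: [0.5, 0.1, -3.9]
width: 0.0249
```

Call:
move_arm(
  rows=[
    [[1,0,0],0,15],
    [[2,0,0],0,15],
    [[3,0,0],0,15],
    [[4,0,0],0,15],
    [[4,0,0],0,15],
  ],
)

```text
clock: 19.58
position: [0.5021, 0.2129, 0.0448]
ee_rot: [0.556, 0.453, 0.542, -0.438]
contact_force: [-0.6, -0.1, -2.7]
width: 0.0247
```

Call:
move_arm(
  rows=[
    [[0.7,0,0],0,15],
    [[1.4,0,0],0,15],
    [[2.1,0,0],0,15],
    [[2.8,0,0],0,15],
    [[2.8,0,0],0,15],
  ],
)

```text
clock: 20.0
position: [0.5021, 0.2129, 0.0418]
ee_rot: [0.555, 0.453, 0.542, -0.439]
contact_force: [-0.4, -0.4, -3.7]
width: 0.0249
```

Call:
move_arm(
  rows=[
    [[0.5,0,0],0,15],
    [[1.0,0,0],0,15],
    [[1.5,0,0],0,15],
    [[1.5,0,0],0,15],
  ],
)

```text
clock: 20.33
position: [0.5024, 0.213, 0.0412]
ee_rot: [0.556, 0.453, 0.542, -0.438]
contact_force: [-0.4, -0.7, 5.0]
width: 0.0246
```

Seated: the board takes about 8 N. Opening.

Call:
move_arm(
  rows=[
    [[0,0,0],0,40],
    [[0,0,0],0,60],
    [[0,0,0],0,70],
    [[0,0,0],0,75],
    [[0,0,0],0,75],
    [[0,0,0],0,75],
    [[-2,0,0],0,75],
    [[-5,0,0],0,75],
  ],
)

```text
clock: 21.0
position: [0.5021, 0.2128, 0.0461]
ee_rot: [0.555, 0.453, 0.542, -0.439]
contact_force: [-0.5, 0.4, -0.7]
width: 0.0749
```

Run:
```python
from h import *
s,R=show()
im=snap('side','s12.png')
cv2.imwrite('pics/c12.png',cv2.resize(im[200:340,150:310],None,fx=4,fy=4)[:,:,::-1])
```

```text
t 21.0 p [502.1 212.8  46.1] F [-0.46  0.35 -0.71] M [-0.02  0.01  0.02] w 74.9
```

View pics/c12.png

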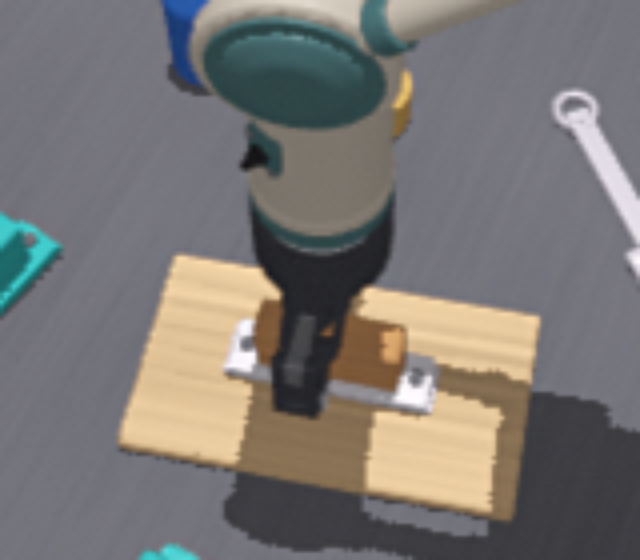

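The file lies flat on the board with the jaws open either side. Retreating upward.

Call:
move_arm(
  rows=[
    [[-10,0,0],0,75],
    [[-25,0,0],0,75],
    [[-45,0,0],0,75],
    [[-75,0,0],0,75],
    [[-110,0,0],0,75],
    [[-150,0,0],0,75],
    [[-180,0,0],0,75],
    [[-200,0,0],0,75],
  ],
)

```text
clock: 21.72
position: [0.498, 0.2126, 0.2517]
ee_rot: [0.557, 0.455, 0.541, -0.436]
contact_force: [-0.1, 0.1, -0.2]
width: 0.0749
```

Call:
move_arm(
  rows=[
    [[-10,-30,0],0,75],
    [[-20,-70,0],0,75],
    [[-20,-110,0],0,75],
    [[-20,-150,0],0,75],
    [[-20,-150,0],0,75],
    [[-20,-150,0],0,75],
    [[-20,-150,0],0,75],
  ],
)

```text
clock: 22.3
position: [0.3512, 0.1818, 0.2676]
ee_rot: [0.558, 0.456, 0.54, -0.435]
contact_force: [0.3, 0.0, 0.9]
width: 0.0753
```

Run:
```python
from h import *
s,R=show()
im=snap('side','s13.png');t=snap('top','t13.png')
a=angs(im);print(a.mean(0))
for o in('file','spanner','oil','bush'):
    print(o,[(np.round(r['centre'],1).tolist(),round(r['score'],2)) for n in('side','top') for r in finder.look_for(o,n)])
cv2.imwrite('pics/c13.png',cv2.resize(np.hstack([im[90:330,160:360],t[130:270,130:330].repeat(1,0) if 0 else cv2.resize(t[120:280,120:330],(315,240))]),None,fx=1.5,fy=1.5)[:,:,::-1])
```

```text
t 22.3 p [351.2 181.8 267.6] F [0.3  0.01 0.86] M [-0.02  0.02  0.02] w 75.3
[-0.03275456  0.04628966]
file [([181.5, 363.6], 0.93), ([140.1, 272.8], 0.58), ([110.5, 194.4], 0.91), ([157.9, 132.3], 0.84), ([172.0, 207.5], 0.74)]
spanner [([296.3, 235.1], 0.46), ([241.7, 242.8], 0.7)]
oil [([202.7, 206.5], 0.56), ([234.0, 140.2], 0.53), ([318.0, 181.5], 0.23)]
bush [([245.7, 219.7], 0.72), ([319.6, 181.0], 0.58), ([231.8, 182.0], 0.53)]
```

View pics/c13.png

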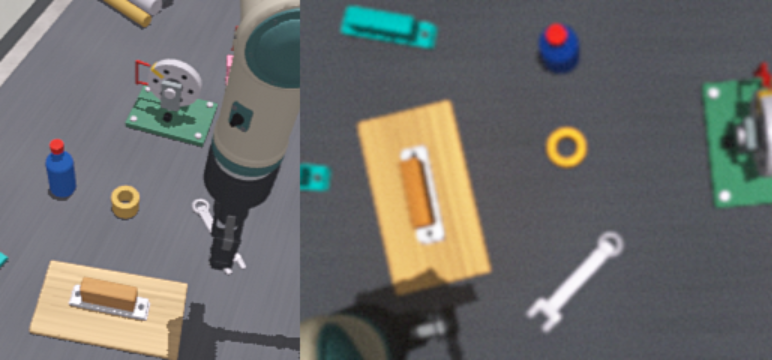

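The file lies at the board's middle, the stripe is at the pointer (-0.03 to 0), and the bystanders are where they were. The arm is clear, so I'll hand in.

```bash
python3 -c "
from rig import manip;print(manip.sign_off())"
```

```text
the job is handed in; nothing more can be done
None
```

The job is done and handed in at about 22 s of the 72 s allowed; `sign_off` reports no verdict.

- **Strokes:** I took the file by its wooden grip, felt for the rim (about 5 mm below middle height) and made two slow forward strokes. The wrist sensor read about 8–10 N down and 3–5 N drag between moves, and I lifted the file clear for the return.
- **Blank:** The yellow stripe went from about -2.44 rad to -1.06 after the first stroke and to about 0 after the second. My last camera reading was about -0.03 rad, and zoomed in, the stripe stood at the pointer tip. That reading shifts by about 0.04 rad per 2 mm of assumed head height, still well inside 0.2.
- **File:** It lies flat, teeth down, near the middle of its board, and the gripper is open and clear of it.
- **Bystanders:** By eye in both cameras the spanner, oil bottle and bush had not moved. The network's spanner centre differed by several pixels, because the arm half-covered it in the side view and its top-view centre varied.

**Not measured:** I judged the file's position on the board by eye. The wrist force was only read between moves, so brief peaks within a move were not seen.

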